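# Refit the shaft clip under the drop guard of a bench feed unit

## Task

The gear on the bench feed unit needs its retaining clip back. Lift the drop guard by the handle of its slotted bar, swing the bar over and lower it so that it hooks on the latch pin and holds the guard up by itself; then take the spring clip from the wooden rack and push it sideways onto the groove of the shaft end until it snaps fully home, and let go, leaving the guard hooked up and the other things on the bench where they are.

Things in the scene. Friction and masses are not known exactly. Their poses are not given: they have to be found in the camera images.
- feeder: Green bench feed unit with a black roller, fixed to the bench; place and yaw vary. Origin on the bench under the groove; z up, y along the shaft from its free end to the gear and roller, x away from the open side from which the shaft is reached; the free end points roughly at the robot, the open side to the robot's left. Base plate x -120..120, y -70..300 mm; two bearing blocks and two plywood tables at y > 75, up to 90 mm high; guide rods and latch post at x 60..82.
- groove (a point): Centre of the groove in the free end of the level steel shaft, on its axis, 60 mm above the bench; axes as feeder. Shaft 28 mm in diameter; groove floor 20 mm in diameter, 14 mm wide, flanks chamfered to 19 mm at the shaft's surface. End face 25 mm off at -y; a gear of 56 mm diameter begins 45 mm off at +y.
- guard (a joint): Height in m of the drop guard above its lowest position (0 down, 0.125 stop; 0.4 kg, slides on two upright rods, falls when let go unless hooked; hooked it stands at 0.100).
- apron (a point): Middle of the lower edge of the guard's front apron, on the open (-x) side of the shaft: 22 mm to -x of the shaft's axis and 15 mm above it with the guard down, 115 mm above it when hooked. From here a clear roof (80 x 113 mm) reaches over the shaft, 30 mm above its axis (130 mm hooked). A hand pointing straight down does not fit: come in tilted 30 to 45 degrees from vertical, its back leaning to -x.
- bar (a joint): Angle in rad of the dark steel slotted bar (8 x 8 mm) hinged on top of the guard, hinge along x. 0: leaning 0.5 rad from upright towards the machine's -y, where it falls back by itself; 0.5: upright; stop at 0.62. Growing values swing its top to +y and its hook over the latch pin; hooked it rests at about 0.45 to 0.6.
- bar_handle (a point): Centre of the handle at the bar's top: level round black grip along the machine's x, 12 mm in diameter, 44 mm long, 122 mm from the bar's hinge. The hinge is 45 mm to +x of the groove, at the same y, 100 mm above the bench plus guard.
- slot (a point): Middle of the ceiling of the bar's slot, which receives the latch pin. Bar upright: slot open downwards, on the bar's +y side, 12.5 mm from its middle and 60 mm above its hinge, 17 mm wide, closed on the outer side by a lip reaching 7 mm below the ceiling. Leaning bar: guard up about 114 mm; then swing the bar upright over the pin and lower the guard to 100 mm.
- latch_pin (a point): Fixed steel latch pin, 8 mm in diameter, along the machine's x, 27 mm long, on a grey post (266 mm high) behind it at +x. The point is on its axis, in the bar's plane: 256 mm above the bench, 45 mm to +x and 15 mm to +y of the groove.
- clip_grip (a point): Middle of the grip tab of the steel spring clip (75 g), which stands mouth down in a slot of the rack, this point 73 mm above the bench. Tab 22 mm wide (clip's x), 10 mm thick (clip's y: pinch it here), 42 mm long (clip's z, from the mouth to the tab). Point 45 mm from the bore's centre, 16.5 mm below the tab's top.
- clip_bore (a point): Centre of the clip's bore: on the groove's centre when home. Clip 10 mm thick along y, same both ways round. Two sprung jaws, flared feet to 18 mm below this point, 38 mm over the feet, mouth 14.6 mm. Pushing on takes about 15 N, from bore 15 mm off the shaft's axis until it snaps at about 7 mm; go on to 0. Home, it stays at the angle at which it was put on.
- rack: Light wooden block 100 x 60 x 30 mm, fixed, with a slot 45 x 12 mm, 20 mm deep along its x in which the clip stands. Origin under its centre.
- glue: Bystander: white glue bottle, 52 mm diameter, 150 mm high; origin under its centre.
- tape: Bystander: black tape measure, 62 x 34 x 56 mm; origin under its centre.
- pencil_tray: Bystander: black open pencil tray, 150 x 75 x 26 mm; origin under its centre.
There are look-alikes about, which are no part of the job. Of the things shaped like the part that bears clip_grip, the bare steel one is meant.

How it is judged (in metres and radians):
On the way, in this order (a step that is already met when the one before it is completed fails the run):
1. the guard is up, hooked on the latch pin by its bar, and let go (value of joint guard between 0.094 and 0.106 m and value of joint bar above 0.35 rad and contact force between the fingers and bar below 0.1 N and contact force between the arm and guard below 0.1 N), for 0.3 s.
2. the clip is snapped home in the shaft groove with the guard still hooked up (distance between clip_bore and groove below 0.0035 m and angle between the y axis of clip_bore and the y axis of groove, either way round below 0.12 rad and value of joint guard between 0.094 and 0.106 m and value of joint bar above 0.35 rad), for 0.2 s.
At the end, for the whole second after the job is handed in: The clip is snapped home: the centre of its bore within 3.5 mm of the groove's centre and its bore along the shaft within 0.12 rad, at rest and released; the guard is still hooked up on the latch pin (94 to 106 mm up, bar joint above 0.35) (all of step 2 and linear speed of clip below 0.02 m/s); the robot touches nothing.
It fails at once if the glue bottle is pushed more than 30 mm (distance of glue from where it was at the start of the episode above 0.03 m).
It fails at once if the tape measure is pushed more than 30 mm (distance of tape from where it was at the start of the episode above 0.03 m).
It fails at once if the pencil tray is pushed more than 30 mm (distance of pencil_tray from where it was at the start of the episode above 0.03 m).
It also fails if it takes over 58 s, if anything falls off the work surface, if the arm or the gripper's body presses on something with over 40 N, if the wrist force passes 120 N, or if a joint passes its speed limit or range.

## Robot

A 6-joint arm with a two-finger parallel gripper is mounted at the origin on the work surface. World frame = base frame: x ahead of the robot, y to its left, z up, the work surface at z = 0. Lengths are in mm, angles in rad, forces in N, time in s.
With the tool pointing down it reaches from about 275 to 1000 mm from the base axis. Payload 8.4 kg.
Tool frame: the origin (TCP) lies at the very end of the fingers, on their centre line; the grasp point (between the pads) lies 19 mm behind it; z points along the fingers, y is the direction in which the jaws open and shut (so a half turn about z gives the same grasp; the last joint's range is limited). The gripper opens to 85 mm and grips with 20 to 120 N. Pads are 22 mm wide; open, the fingers measure 114 mm over their backs; the gripper's body (76 mm by 85 mm) begins 54 mm behind the grasp point. The pads swing forward as they close: fully open they stand 13 mm farther back than shut.
Start: joints at [1.23, 0.353, 1.633, -0, 1.155, -0.002], TCP at [207.721, 589.474, 231.281] pointing down, gripper open.
Joint ranges: [-2.63, 2.63], [-0.92, 2.1], [0.06, 2.66], [-1.3, 4.44], [0, 2.69], [-3.02, 3.02]. Speed limits (rad/s): [2.22, 2.22, 2.79, 3.14, 3.14, 3.14].

## Interface

Orientations are given as [roll, pitch, yaw] about the fixed x, y, z axes, in that order (R = Rz(yaw) Ry(pitch) Rx(roll)).
In Python, from rig import r gives the robot as it stands.
- The arm moves only by the tool move_arm, never from a script. Its argument "increments" is a list of rows, each an object of numbers: "tx", "ty", "tz": the shift along the tool's x, y, z in cm; "rx", "ry", "rz": the turn, a rotation vector about the tool's x, y, z in degrees; "gripper": the gripper's target within -1 to 1 (fully open at 1, half-way at 0, shut at -1). A call has 1 to 12 rows; each row shifts and turns the commanded pose from where the row before left it, along the tool's axes as they then stand; what a row does not reach is not made up. A row lasts 1/10 s, in which the tool goes at most 50 mm and 8.59 degrees, less where a joint would pass 70% of its speed; a pose out of reach is approached as far as the arm can. A call is refused whole if a number of a shift passes 5 or a number of a turn 8.59, either way. A call with a gripper value outside its range is refused whole. The fingers move at their own pace and stop on an object; "squeeze" is the grip in N (left out, the last holds). Time passes only in rows, so rows that do not move let the fingers close. It gives the time, the measured TCP pose, the force and the opening at its end, in the units of the state.
- r.sense(): the state, without advancing time (a new reading comes with each control period).
- r.grab_frame(name): name is "scene" or "top" or "wrist"; returns (picture, depth): 480x640x3 uint8, red, green, blue; 480x640 float32, mm along the optical axis (not along the pixel's ray), 0 where there is no reading.
- r.camera_model(name): a dict with "fx", "fy", "cx", "cy" (pixels), "k1" (the pictures are not rectified: a ray, as slopes to the right and down, at radius r is drawn at 1 + k1 r^2 times it, then the intrinsics apply), "R" (3x3) and "t" (3): a world point X has camera coordinates R X + t; the wrist camera has in their place "hand_eye" (4x4, takes a point from camera to tool coordinates, whose origin is the TCP and whose axes are the flange's). Camera axes: x right, y down, z forward; pixel columns grow to the right and rows downward; lengths in mm; the calibration is good to about 2 mm. A picture is of the moment at which its call begins: read the wrist's pose just before it. camera_model takes no time and is no camera call.
- r.sign_off(): hands the job in, once; it reports no verdict.
Trained networks look in the newest picture that a camera, given by its name, has taken for a name from the list of things; names that differ only in an ending like _2 or _b are one class to them, and where a whole thing is asked for, a point or a joint stands for the part that bears it (a point fixed in the world has none). Each returns a list of dicts, best first, with "confidence" (0 to 1); they miss things now and then, are a little off and sometimes report something else, mostly with a low value. They report only what shows in the picture. A call takes as long as a camera call. They do not tell look-alikes from the thing itself.
- r.cut_out(query, camera): "mask" (480x640 bool, what is visible of it) and "bbox" ([left, top, right, bottom] in pixels, round what is visible of it).
- r.place_of(query, camera): "location" ([row, column] in pixels: a listed point, or the origin of a listed thing).
The state is a dict: "clock": time; "qpos": joint angles; "qvel": joint speeds; "joint_efforts": joint torques, N m; "eef_pos": TCP position; "tcp_rot": TCP orientation; "contact_force": force on the tool from outside, world axes, zero at the start; "wrist_torque": the same for the moment, N m; "opening": opening from 0.0 (shut) to 1.0 (fully open).
Only numpy, scipy, OpenCV 4.12 (cv2) and the standard library are available. Lean on these libraries where they do the work, as an engineer would, in place of code of your own. Each camera call takes 0.05 s, during which the arm holds its last target. There are 200 camera calls.

## Working session

There is one attempt and no reset: what is moved stays moved. The work goes in short steps, Python scripts to look and compute and a tool call to move; the robot and the scene stay as the last step left them, time stands still between calls to the robot, and variables do not carry over. Pictures are saved under pics/ and viewed, about 8 in all and at most 12, crops included, and the job is handed in when it is done.

Besides the shell and the picture viewer there is one more tool, called after ">>>" as name(argument=value, ...), one argument or row to a line, values as JSON. move_arm: Moves the arm, as the interface text tells. Its arguments: {"type":"object","properties":{"increments":{"type":"array","items":{"type":"object","properties":{"tx":{"type":"number"},"ty":{"type":"number"},"tz":{"type":"number"},"rx":{"type":"number"},"ry":{"type":"number"},"rz":{"type":"number"},"gripper":{"type":"number"}}}},"squeeze":{"type":"number"}},"required":["increments"]}

```bash
ls; mkdir -p pics; python3 - <<'E'
from rig import r
import cv2,numpy as np
print(r.sense())
ims=[]
for c in("scene","top"):
    p,d=r.grab_frame(c); np.savez(f"{c}.npz",p=p,d=d)
    cv2.imwrite(f"pics/{c}.png",p[:,:,::-1])
    m=r.camera_model(c);print(c,m)
    for q in("feeder","groove","bar_handle","latch_pin","clip_grip","clip_bore","rack","glue","tape","pencil_tray","slot","apron"):
        print(c,q,[(np.round(x["location"],1).tolist(),round(x["confidence"],2)) for x in r.place_of(q,c)][:4])
print(r.camera_model("wrist"))
print(r.sense()["clock"])
E
```

```text
pics
{'clock': 0.0, 'qpos': array([ 1.22958917e+00,  3.53658600e-01,  1.63413907e+00,  3.22649539e-06,
        1.15521770e+00, -2.41990424e-03]), 'qvel': array([-0.00039597,  0.00108092,  0.00103324,  0.00069533, -0.00187116,
       -0.00133044]), 'joint_efforts': array([ 5.52278623e-03, -6.05254698e+01, -3.42068768e+01,  4.48422134e-04,
        9.42025246e-03, -5.60316482e-05]), 'eef_pos': array([207.56289949, 589.01235371, 230.5530502 ]), 'tcp_rot': array([-3.14016994e+00, -6.39284212e-06,  2.80280409e+00]), 'contact_force': array([-0.86074718,  0.21097258, -0.16718598]), 'wrist_torque': array([ 0.03207607, -0.02823648, -0.02335344]), 'opening': 0.9967955781383517}
scene {'fx': 516.8489409685641, 'fy': 516.8489409685641, 'cx': 312.9394425807227, 'cy': 238.12330129421645, 'k1': -0.08000880108385645, 'R': array([[ 0.62118533,  0.78347157,  0.01735196],
       [ 0.46481673, -0.35052842, -0.81306533],
       [-0.63093122,  0.51312974, -0.5819138 ]]), 't': array([-428.53855993,  -47.58621142, 1317.2171386 ])}
scene feeder [([354.8, 245.2], 0.97)]
scene groove []
scene bar_handle [([264.
[... 1271 characters left out ...]
p tape [([326.8, 289.7], 0.75)]
top pencil_tray [([359.0, 174.9], 0.83), ([162.1, 241.4], 0.26)]
top slot [([226.6, 424.1], 0.97), ([263.0, 218.5], 0.25)]
top apron [([227.0, 377.4], 0.83), ([226.6, 424.7], 0.64)]
{'fx': 346.1877284422959, 'fy': 346.1877284422959, 'cx': 321.5149584262699, 'cy': 238.9905451410413, 'k1': 0.006141520978325259, 'hand_eye': array([[-7.91161899e-04, -9.55329798e-01, -2.95540777e-01,
         7.55351722e+01],
       [ 9.99999675e-01, -7.09653675e-04, -3.83054888e-04,
        -3.13008052e-01],
       [ 1.56212150e-04, -2.95540984e-01,  9.55330049e-01,
        -1.42123224e+02],
       [ 0.00000000e+00,  0.00000000e+00,  0.00000000e+00,
         1.00000000e+00]])}
1.3
```

View pics/scene.png

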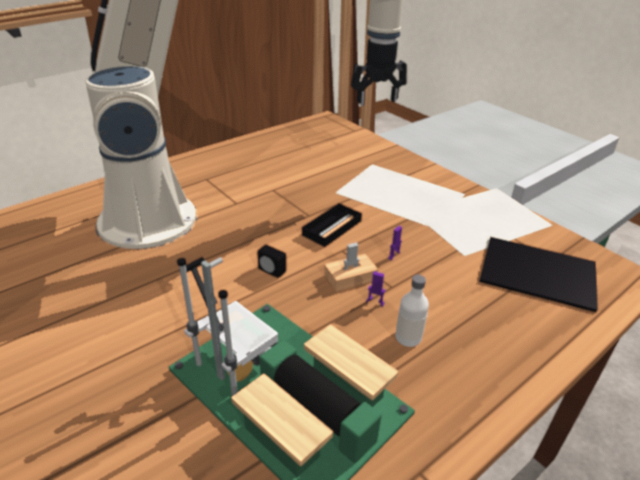

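View pics/top.png

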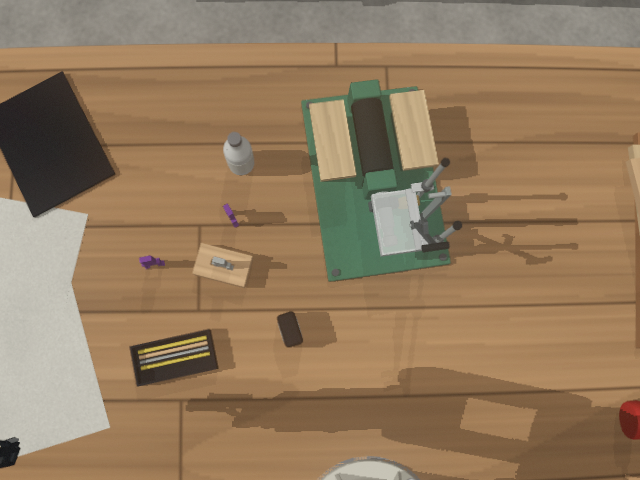

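```bash
cat > h.py <<'E'
import numpy as np,cv2
from scipy.spatial.transform import Rotation as Ro
from rig import r
def cam(name,s=None):
    m=r.camera_model(name); K=np.array([[m['fx'],0,m['cx']],[0,m['fy'],m['cy']],[0,0,1.]]);D=np.array([m['k1'],0,0,0.])
    if name=='wrist':
        T=np.eye(4);T[:3,:3]=Ro.from_euler('xyz',s['tcp_rot']).as_matrix();T[:3,3]=s['eef_pos'];T=T@m['hand_eye']
        R=T[:3,:3].T;t=-R@T[:3,3]
    else:R,t=m['R'],m['t']
    return K,D,np.array(R),np.array(t)
def ray(c,rc):
    K,D,R,t=c;uv=np.array(rc,float).reshape(-1,1,2)[:,:,::-1]
    n=cv2.undistortPoints(np.ascontiguousarray(uv),K,D)[:,0]
    return -R.T@t,np.c_[n,np.ones(len(n))]@R
def atz(c,rc,z):
    o,d=ray(c,rc);return o+d*((z-o[2])/d[:,2])[:,None]
def tri(obs):
    A=np.zeros((3,3));b=np.zeros(3);L=[]
    for c,rc in obs:
        o,d=ray(c,rc);d=d[0]/np.linalg.norm(d[0]);P=np.eye(3)-np.outer(d,d);A+=P;b+=P@o;L.append((P,o))
    X=np.linalg.solve(A,b);return X,[float(np.linalg.norm(P@(X-o))) for P,o in L]
def cloud(c,d):
    v,u=np.nonzero(d>0);o,dr=ray(c,np.c_[v,u]);return v,u,o+dr*d[v,u][:,None]
def px(c,X):
    K,D,R,t=c;return cv2.projectPoints(np.array(X,float).reshape(-1,1,3),cv2.Rodrigues(R)[0],t,K,D)[0][:,0]
E
python3 - <<'E'
from h import *
S,T=cam('scene'),cam('top')
for n,a,b in [('handle',(264.4,190.9),(241.5,438.3)),('pin',(258.8,217.3),(196.3,432.2)),('grip',(250,353.7),(262.1,218.5)),('bore',(266.1,347.1),(262.7,222.5)),('rack',(278.6,351.1),(264.6,223.5)),('slot',(299,211.8),(226.6,424.1)),('apron',(325.5,253.2),(227,377.4)),('tape',(268.6,271),(326.8,289.7)),('glue',(336.2,413.6),(161.5,243.6)),('tray',(229.9,329.1),(359,174.9)),('feeder',(354.8,245.2),(238.1,383.8))]:
    X,e=tri([(S,a),(T,b)]);print(n,X.round(1),np.round(e,1))
print('groove top z60',atz(T,(232.4,388.7),60).round(1),'feeder z0',atz(T,(238.1,383.8),0).round(1))
f=np.load('top.npz');p=f['p'];hsv=cv2.cvtColor(p,cv2.COLOR_RGB2HSV)
v,u,X=cloud(T,f['d'])
for nm,mk,zl in [('base',(hsv[...,0]>60)&(hsv[...,0]<95)&(hsv[...,1]>90),(-10,20)),]:
    m=mk[v,u]&(X[:,2]>zl[0])&(X[:,2]<zl[1])&(X[:,1]<200)
    P=X[m];print(nm,m.sum(),np.median(P[:,2]));q=cv2.minAreaRect(P[:,:2].astype(np.float32));print(q,cv2.boxPoints(q))
m=(X[:,2]>18)&(X[:,2]<40)&(u>185)&(u<260)&(v>235)&(v<295)
P=X[m];print('rack',m.sum(),np.median(P[:,2]));q=cv2.minAreaRect(P[:,:2].astype(np.float32));print(q)
m=(X[:,2]>45)&(u>185)&(u<260)&(v>235)&(v<295)
P=X[m];print('clip',m.sum(),P[:,2].max(),P.mean(0));q=cv2.minAreaRect(P[:,:2].astype(np.float32));print(q)
i=p[230:300,180:270,::-1];j=p[150:280,360:470,::-1]
cv2.imwrite('pics/c1.png',np.hstack([cv2.resize(i,(400,480),interpolation=2),cv2.resize(j,(400,480),interpolation=2)]))
E
```

```text
handle [ 493.7 -100.8  215.1] [0.4 0.4]
pin [557.5 -84.4 258.5] [0.6 0.6]
grip [486.6 267.7  72.5] [2.5 2.5]
bore [487.  259.9  33.7] [3.9 3.9]
rack [490.8 265.5  -2.9] [0.3 0.3]
slot [529.5 -90.1 160.3] [1.6 1.6]
apron [546.3 -24.   72.6] [0.3 0.3]
tape [368.5 137.6   9.5] [1.7 1.7]
glue [698.7 231.7   6.9] [7.1 7.1]
tray [311.1 355.3  -7.9] [2.1 2.1]
feeder [539.  -43.8   2.1] [2.4 2.4]
groove top z60 [[538.2 -46.7  60. ]] feeder z0 [[538.1 -46.2   0. ]]
base 0 nan
((0.0, 0.0), (0.0, 0.0), 0.0) [[0. 0.]
 [0. 0.]
 [0. 0.]
 [0. 0.]]
rack 1545 29.457359552365006
((486.52655029296875, 264.5580139160156), (99.60942840576172, 60.967918395996094), 74.5213623046875)
clip 139 92.48384406986816 [484.70695773 262.36407109  74.68366188]
((486.375244140625, 265.1789855957031), (34.718021392822266, 10.32744312286377), 75.50956726074219)
  return _methods._mean(a, axis=axis, dtype=dtype,
  ret = ret.dtype.type(ret / rcount)
```

View pics/c1.png

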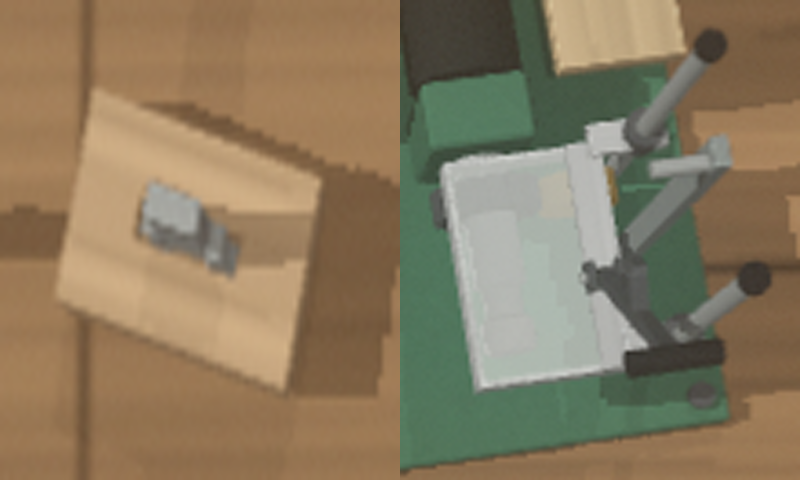

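```bash
python3 - <<'E'
from h import *
from scipy.optimize import least_squares
S,T=cam('scene'),cam('top')
f=np.load('top.npz');p=f['p'];hsv=cv2.cvtColor(p,cv2.COLOR_RGB2HSV)
v,u,X=cloud(T,f['d'])
print(hsv[240,345],p[240,345],f['d'][240,345])
k=cv2.inRange(hsv,(60,60,30),(95,255,160))
m=(k[v,u]>0)&(u>290)&(u<470)
print(m.sum(),np.percentile(X[m][:,2],[5,25,50,75,95]))
zb=np.median(X[m][:,2])
m&=abs(X[:,2]-zb)<6
P=X[m];q=cv2.minAreaRect(P[:,:2].astype(np.float32));print(q,cv2.boxPoints(q).round(1).tolist())
# edges: left and right base edge line fits per direction
# handle: dark pixels above 190
d=(X[:,2]>190)&(X[:,2]<235)&(u>415)&(u<455)&(v>225)&(v<260)
P=X[d];print('handle cloud',d.sum(),P.mean(0).round(1),P[:,2].max());q=cv2.minAreaRect(P[:,:2].astype(np.float32));print(q)
for n in('scene',):
    g=np.load('scene.npz');v2,u2,Y=cloud(S,g['d'])
    d=(Y[:,2]>190)&(Y[:,2]<240)&(abs(Y[:,0]-494)<25)&(abs(Y[:,1]+101)<45);P=Y[d];print('scene handle cloud',d.sum(),P.mean(0).round(1),P.min(0),P.max(0))
# tables + roller orientation: points z 80..95
d=(X[:,2]>80)&(X[:,2]<100)&(u>300)&(u<445)&(v>85)&(v<185);P=X[d];q=cv2.minAreaRect(P[:,:2].astype(np.float32));print('tables',np.median(P[:,2]),q)
E
```

```text
[ 69  80 121] [ 83 121  94] 1175.544
7902 [ 8.23326763 10.41018579 12.11476449 14.18382015 86.11581208]
((652.8895874023438, -29.665176391601562), (367.9643859863281, 237.4665069580078), 7.462737560272217) [[455.0, 64.19999694824219], [485.8999938964844, -171.3000030517578], [850.7000122070312, -123.5], [819.9000244140625, 112.0]]
handle cloud 274 [ 491.5 -101.1  210. ] 232.81418453750052
((490.68988037109375, -104.50624084472656), (27.62021827697754, 60.56328201293945), 31.73116683959961)
scene handle cloud 304 [ 501.8 -106.   209.8] [ 483.4664999  -129.20149181  190.06167716] [518.99022348 -73.49245903 239.89968498]
tables 84.44325009750935 ((717.0833129882812, -22.38243865966797), (209.210693359375, 223.42190551757812), 7.3337907791137695)
```

```bash
cat >> h.py <<'E'
t0=np.radians(7.46); FX=np.array([np.sin(t0),-np.cos(t0),0]);FY=np.array([np.cos(t0),np.sin(t0),0]);Z=np.array([0,0,1.])
G0=np.array([538.5,-45.5,0])
def F(x,y,z):return G0+x*FX+y*FY+z*Z
def Rt(xdir,zdir):
    z=np.array(zdir)/np.linalg.norm(zdir);x=np.array(xdir)-z*np.dot(xdir,z);x/=np.linalg.norm(x);return np.c_[x,np.cross(z,x),z]
def pose(s=None):
    s=s or r.sense();return s['eef_pos'],Ro.from_euler('xyz',s['tcp_rot']).as_matrix()
def plan(p1,R1,n,start=None,dec=(2,2)):
    p0,R0=start or pose();Q=Ro.from_matrix(R0.T@R1).as_rotvec()/n
    w=np.round(np.degrees(Q),dec[1]);Q=Ro.from_rotvec(np.radians(w)).as_matrix()
    A=sum(np.linalg.matrix_power(Q,k) for k in range(n));t=np.round(np.linalg.solve(A,R0.T@(p1-p0))/10,dec[0])
    p,R=p0.copy(),R0.copy();path=[]
    for k in range(n):p=p+R@t*10;R=R@Q;path.append(p)
    path=np.array(path)
    print(f'{n} rows t',t.tolist(),'r',w.tolist(),'end',p.round(1),'err',(p-p1).round(1),'minr',np.hypot(*path[:,:2].T).min().round(),'zmin',path[:,2].min().round())
    return p,R
E
python3 - <<'E'
from h import *
f=np.load('top.npz');v,u,X=cloud(cam('top'),f['d'])
for n,m in(('rodfront',(u>450)&(u<463)&(v>219)&(v<233)),('rodback',(u>439)&(u<451)&(v>155)&(v<170)),('post',(u>440)&(u<452)&(v>185)&(v<198))):
    P=X[m];P=P[P[:,2]>P[:,2].max()-25];q=P-G0;print(n,P.mean(0).round(),(q@FX).mean().round(),(q@FY).mean().round(),P[:,2].max())
H=np.array([490,-99.5,209]);ub=-np.sin(.5)*FY+np.cos(.5)*Z
plan(H+100*ub,Rt(-FX,-ub),20)
E
```

```text
rodfront [ 513. -124.  246.] 74.0 -35.0 252.33489216978103
rodback [ 616. -110.  245.] 74.0 68.0 250.86486223845623
post [ 563. -106.  261.] 63.0 17.0 268.5354719555926
20 rows t [-3.6, -1.38, -0.5] r [-1.28, -0.79, 3.09] end [ 441.6 -105.7  297.3] err [-0.9  0.1  0.5] minr 454.0 zmin 236.0
```

>>> move_arm(
  increments=[
    {"tx": -3.6, "ty": -1.38, "tz": -0.5, "rx": -1.28, "ry": -0.79, "rz": 3.09},
    {"tx": -3.6, "ty": -1.38, "tz": -0.5, "rx": -1.28, "ry": -0.79, "rz": 3.09},
    {"tx": -3.6, "ty": -1.38, "tz": -0.5, "rx": -1.28, "ry": -0.79, "rz": 3.09},
    {"tx": -3.6, "ty": -1.38, "tz": -0.5, "rx": -1.28, "ry": -0.79, "rz": 3.09},
    {"tx": -3.6, "ty": -1.38, "tz": -0.5, "rx": -1.28, "ry": -0.79, "rz": 3.09},
    {"tx": -3.6, "ty": -1.38, "tz": -0.5, "rx": -1.28, "ry": -0.79, "rz": 3.09},
    {"tx": -3.6, "ty": -1.38, "tz": -0.5, "rx": -1.28, "ry": -0.79, "rz": 3.09},
    {"tx": -3.6, "ty": -1.38, "tz": -0.5, "rx": -1.28, "ry": -0.79, "rz": 3.09},
    {"tx": -3.6, "ty": -1.38, "tz": -0.5, "rx": -1.28, "ry": -0.79, "rz": 3.09},
    {"tx": -3.6, "ty": -1.38, "tz": -0.5, "rx": -1.28, "ry": -0.79, "rz": 3.09},
  ],
)

```text
invalid input
```

>>> move_arm(
  increments=[
    {"tx": -3.6, "ty": -1.38, "tz": -0.5, "rx": -1.28, "ry": -0.79, "rz": 3.09},
    {"tx": -3.6, "ty": -1.38, "tz": -0.5, "rx": -1.28, "ry": -0.79, "rz": 3.09},
    {"tx": -3.6, "ty": -1.38, "tz": -0.5, "rx": -1.28, "ry": -0.79, "rz": 3.09},
    {"tx": -3.6, "ty": -1.38, "tz": -0.5, "rx": -1.28, "ry": -0.79, "rz": 3.09},
    {"tx": -3.6, "ty": -1.38, "tz": -0.5, "rx": -1.28, "ry": -0.79, "rz": 3.09},
    {"tx": -3.6, "ty": -1.38, "tz": -0.5, "rx": -1.28, "ry": -0.79, "rz": 3.09},
    {"tx": -3.6, "ty": -1.38, "tz": -0.5, "rx": -1.28, "ry": -0.79, "rz": 3.09},
    {"tx": -3.6, "ty": -1.38, "tz": -0.5, "rx": -1.28, "ry": -0.79, "rz": 3.09},
    {"tx": -3.6, "ty": -1.38, "tz": -0.5, "rx": -1.28, "ry": -0.79, "rz": 3.09},
    {"tx": -3.6, "ty": -1.38, "tz": -0.5, "rx": -1.28, "ry": -0.79, "rz": 3.09},
    {},
  ],
)

```text
invalid input
```

```bash
python3 - <<'E'
from h import *
s=r.sense();p,d=r.grab_frame('wrist');np.savez('w1.npz',p=p,d=d,pos=s['eef_pos'],rot=s['tcp_rot'])
C=cam('wrist',s);cv2.imwrite('pics/w1.png',p[:,:,::-1]);print(s['clock'],s['eef_pos'],s['tcp_rot'],s['qpos'])
for q in('bar_handle','slot','latch_pin','groove'):print(q,[(np.round(x["location"],1).tolist(),round(x["confidence"],2)) for x in r.place_of(q,'wrist')][:3])
H=np.array([490,-99.5,209]);print('pred',px(C,[H,F(45,15,256),F(45,0,100)]).round())
E
```

```text
1.3 [207.71340608 589.48144151 231.27457923] [-3.14158817e+00 -4.28017178e-06  2.80278909e+00] [ 1.22961267e+00  3.53010899e-01  1.63339901e+00  4.66676007e-06
  1.15518724e+00 -2.38197768e-03]
bar_handle []
slot []
latch_pin []
groove []
pred [[-287.  784.]
 [-307.  925.]
 [ -97.  644.]]
```

View pics/w1.png

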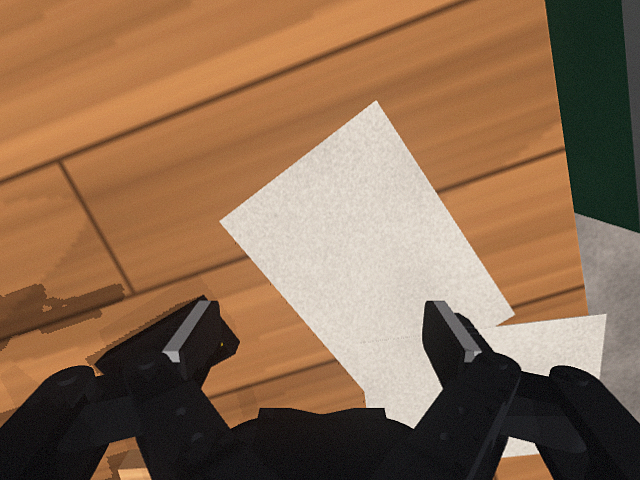

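>>> move_arm(
  increments=[
    {"tx": -3.6, "ty": -1.38, "tz": -0.5, "rx": -1.28, "ry": -0.79, "rz": 3.09, "gripper": 1},
  ],
  squeeze=60,
)

```text
clock: 1.65
eef_pos: [235.5, 566.3, 235.7]
tcp_rot: [3.119, 0.012, 2.751]
contact_force: [1.4, 0.2, 0.7]
opening: 0.996
```

>>> move_arm(
  increments=[
    {"tx": -3.6, "ty": -1.38, "tz": -0.5, "rx": -1.28, "ry": -0.79, "rz": 3.09, "gripper": 1},
    {"tx": -3.6, "ty": -1.38, "tz": -0.5, "rx": -1.28, "ry": -0.79, "rz": 3.09, "gripper": 1},
    {"tx": -3.6, "ty": -1.38, "tz": -0.5, "rx": -1.28, "ry": -0.79, "rz": 3.09, "gripper": 1},
    {"tx": -3.6, "ty": -1.38, "tz": -0.5, "rx": -1.28, "ry": -0.79, "rz": 3.09, "gripper": 1},
    {"tx": -3.6, "ty": -1.38, "tz": -0.5, "rx": -1.28, "ry": -0.79, "rz": 3.09, "gripper": 1},
    {"tx": -3.6, "ty": -1.38, "tz": -0.5, "rx": -1.28, "ry": -0.79, "rz": 3.09, "gripper": 1},
    {"tx": -3.6, "ty": -1.38, "tz": -0.5, "rx": -1.28, "ry": -0.79, "rz": 3.09, "gripper": 1},
    {"tx": -3.6, "ty": -1.38, "tz": -0.5, "rx": -1.28, "ry": -0.79, "rz": 3.09, "gripper": 1},
    {"tx": -3.6, "ty": -1.38, "tz": -0.5, "rx": -1.28, "ry": -0.79, "rz": 3.09, "gripper": 1},
    {"tx": -3.6, "ty": -1.38, "tz": -0.5, "rx": -1.28, "ry": -0.79, "rz": 3.09, "gripper": 1},
  ],
  squeeze=60,
)

```text
clock: 2.65
eef_pos: [436.5, 238.8, 286.0]
tcp_rot: [2.864, 0.071, 2.193]
contact_force: [0.5, 0.7, -0.4]
opening: 0.998
```

>>> move_arm(
  increments=[
    {"tx": -3.6, "ty": -1.38, "tz": -0.5, "rx": -1.28, "ry": -0.79, "rz": 3.09, "gripper": 1},
    {"tx": -3.6, "ty": -1.38, "tz": -0.5, "rx": -1.28, "ry": -0.79, "rz": 3.09, "gripper": 1},
    {"tx": -3.6, "ty": -1.38, "tz": -0.5, "rx": -1.28, "ry": -0.79, "rz": 3.09, "gripper": 1},
    {"tx": -3.6, "ty": -1.38, "tz": -0.5, "rx": -1.28, "ry": -0.79, "rz": 3.09, "gripper": 1},
    {"tx": -3.6, "ty": -1.38, "tz": -0.5, "rx": -1.28, "ry": -0.79, "rz": 3.09, "gripper": 1},
    {"tx": -3.6, "ty": -1.38, "tz": -0.5, "rx": -1.28, "ry": -0.79, "rz": 3.09, "gripper": 1},
    {"tx": -3.6, "ty": -1.38, "tz": -0.5, "rx": -1.28, "ry": -0.79, "rz": 3.09, "gripper": 1},
    {"tx": -3.6, "ty": -1.38, "tz": -0.5, "rx": -1.28, "ry": -0.79, "rz": 3.09, "gripper": 1},
    {"tx": -3.6, "ty": -1.38, "tz": -0.5, "rx": -1.28, "ry": -0.79, "rz": 3.09, "gripper": 1},
    {"tx": 0, "ty": 0, "tz": 0, "rx": 0, "ry": 0, "rz": 0, "gripper": 1},
    {"tx": 0, "ty": 0, "tz": 0, "rx": 0, "ry": 0, "rz": 0, "gripper": 1},
  ],
  squeeze=60,
)

```text
clock: 3.75
eef_pos: [441.2, -106.8, 297.3]
tcp_rot: [2.642, 0.001, 1.697]
contact_force: [-0.7, 0.3, 0.3]
opening: 0.997
```

```bash
cat > look.py <<'E'
import sys
from h import *
n=sys.argv[1];s=r.sense();p,d=r.grab_frame('wrist');np.savez(n+'.npz',p=p,d=d,pos=s['eef_pos'],rot=s['tcp_rot'])
C=cam('wrist',s);cv2.imwrite(f'pics/{n}.png',p[:,:,::-1]);print(s['clock'],s['eef_pos'].round(1),s['tcp_rot'].round(3),s['qpos'].round(2))
for q in sys.argv[2:]:print(q,[(np.round(x["location"],1).tolist(),round(x["confidence"],2)) for x in r.place_of(q,'wrist')][:3])
E
python3 look.py w2 bar_handle slot latch_pin groove;python3 - <<'E'
from h import *
f=np.load('w2.npz');C=cam('wrist',dict(eef_pos=f['pos'],tcp_rot=f['rot']))
H=np.array([490,-99.5,209]);print('pred',px(C,[H,F(45,15,256),F(45,0,100)]).round())
E
```

```text
3.75 [ 441.2 -106.8  297.3] [2.642e+00 1.000e-03 1.697e+00] [-0.43 -0.22  2.2   0.37  0.76 -0.78]
bar_handle [([236.9, 319.7], 0.6)]
slot [([215.0, 334.3], 0.66)]
latch_pin [([230.9, 437.9], 0.74)]
groove [([158.8, 302.7], 0.69)]
pred [[324. 237.]
 [442. 237.]
 [319. 202.]]
```

View pics/w2.png

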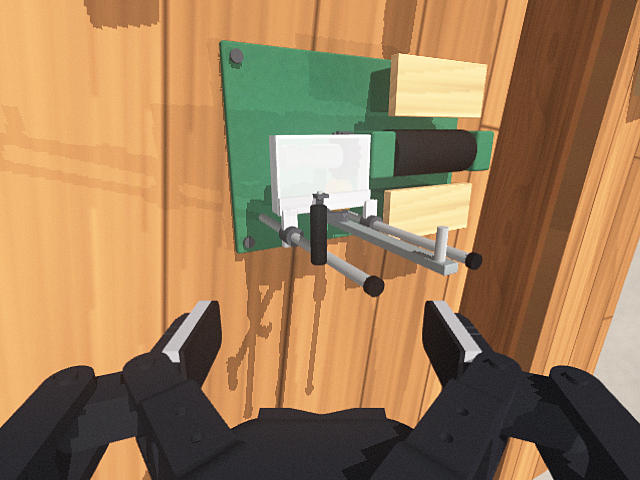

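```bash
python3 - <<'E'
from h import *
f=np.load('w2.npz');C=cam('wrist',dict(eef_pos=f['pos'],tcp_rot=f['rot']));S,T=cam('scene'),cam('top')
o=[(S,(264.4,190.9)),(T,(241.5,438.3)),(C,(236,319.3))]
print(tri(o),tri(o[1:]),tri([o[0],o[2]]))
print('pin',tri([(S,(258.8,217.3)),(T,(196.3,432.2)),(C,(230.9,437.9))]),F(45,15,256))
v,u,X=cloud(C,f['d']);m=(u>312)&(u<325)&(v>210)&(v<260)
P=X[m];P=P[np.linalg.norm(P-[490,-99,209],axis=1)<40];print('depth surf',P.mean(0).round(1),P.min(0).round(1),P.max(0).round(1))
E
```

```text
(array([490.20144262, -99.81519138, 210.48968137]), [1.6275073642386686, 4.659346131675553, 4.304502511716865]) (array([ 498.10467528, -105.85568518,  188.57487316]), [1.7305884599202865, 1.730588459920269]) (array([486.45629965, -97.97071487, 209.0441702 ]), [0.5801718118231113, 0.5801718118231171])
pin (array([556.33508039, -84.13109759, 256.32502353]), [1.30043151155416, 1.8551787293932767, 1.771423752484206]) [559.21556623 -88.17159847 256.        ]
depth surf [484.2 -97.4 211.2] [ 478.7 -116.5  207.2] [490.9 -79.2 214.3]
```

```bash
python3 - <<'E'
from h import *
H=np.array([486.4,-97.5,207]);ub=-np.sin(.5)*FY+np.cos(.5)*Z
plan(H-14*ub,Rt(-FX,-ub),5)
E
```

```text
5 rows t [0.02, -0.08, 2.3] r [-0.01, -0.0, 0.02] end [493.  -96.7 194.5] err [-0.1 -0.  -0.2] minr 464.0 zmin 195.0
```

>>> move_arm(
  increments=[
    {"tx": 0, "ty": -0.08, "tz": 2.3, "rx": 0, "ry": 0, "rz": 0, "gripper": 1},
    {"tx": 0, "ty": -0.08, "tz": 2.3, "rx": 0, "ry": 0, "rz": 0, "gripper": 1},
    {"tx": 0, "ty": -0.08, "tz": 2.3, "rx": 0, "ry": 0, "rz": 0, "gripper": 1},
    {"tx": 0, "ty": -0.08, "tz": 2.3, "rx": 0, "ry": 0, "rz": 0, "gripper": 1},
    {"tx": 0, "ty": -0.08, "tz": 2.3, "rx": 0, "ry": 0, "rz": 0, "gripper": 1},
    {"tx": 0, "ty": 0, "tz": 0, "rx": 0, "ry": 0, "rz": 0, "gripper": -1},
    {"tx": 0, "ty": 0, "tz": 0, "rx": 0, "ry": 0, "rz": 0, "gripper": -1},
    {"tx": 0, "ty": 0, "tz": 0, "rx": 0, "ry": 0, "rz": 0, "gripper": -1},
    {"tx": 0, "ty": 0, "tz": 0, "rx": 0, "ry": 0, "rz": 0, "gripper": -1},
    {"tx": 0, "ty": 0, "tz": 0, "rx": 0, "ry": 0, "rz": 0, "gripper": -1},
  ],
  squeeze=40,
)

```text
clock: 5.0
eef_pos: [492.9, -99.3, 195.4]
tcp_rot: [2.641, 0.002, 1.7]
contact_force: [1.6, 0.5, 2.3]
opening: 0.146
```

>>> move_arm(
  increments=[
    {"tx": 0, "ty": 0, "tz": 0, "rx": 0, "ry": 0, "rz": 0, "gripper": -1},
    {"tx": 0, "ty": 0, "tz": 0, "rx": 0, "ry": 0, "rz": 0, "gripper": -1},
  ],
  squeeze=40,
)

```text
clock: 5.2
eef_pos: [493.3, -99.4, 195.6]
tcp_rot: [2.64, 0.001, 1.7]
contact_force: [-2.7, 1.4, 7.3]
opening: 0.122
```

```bash
python3 - <<'E'
from h import *
def ub(f):return -np.sin(f)*FY+np.cos(f)*Z
p,R=pose()
a=plan(p+116*Z,R,6)
hing=a[0]-108*ub(.5)
R2=Rt(-FX,-ub(-.02))
b=plan(hing+108*ub(-.02),R2,8,start=a)
c=plan(b[0]-17*Z,R2,4,start=b)
E
```

```text
6 rows t [-0.0, 0.93, -1.7] r [0.0, 0.0, 0.0] end [493.2 -99.2 311.9] err [-0.1  0.2  0.3] minr 503.0 zmin 215.0
8 rows t [0.0, 0.7, 0.02] r [3.73, 0.01, -0.01] end [546.5 -92.2 325.3] err [-0.2 -0.   0.2] minr 509.0 zmin 315.0
4 rows t [0.0, 0.01, 0.42] r [0.01, 0.01, 0.0] end [546.6 -92.2 308.5] err [0.1 0.  0.2] minr 554.0 zmin 309.0
```

>>> move_arm(
  increments=[
    {"tx": 0, "ty": 0.93, "tz": -1.7, "rx": 0, "ry": 0, "rz": 0, "gripper": -1},
    {"tx": 0, "ty": 0.93, "tz": -1.7, "rx": 0, "ry": 0, "rz": 0, "gripper": -1},
    {"tx": 0, "ty": 0.93, "tz": -1.7, "rx": 0, "ry": 0, "rz": 0, "gripper": -1},
    {"tx": 0, "ty": 0.93, "tz": -1.7, "rx": 0, "ry": 0, "rz": 0, "gripper": -1},
    {"tx": 0, "ty": 0.93, "tz": -1.7, "rx": 0, "ry": 0, "rz": 0, "gripper": -1},
    {"tx": 0, "ty": 0.93, "tz": -1.7, "rx": 0, "ry": 0, "rz": 0, "gripper": -1},
    {"tx": 0, "ty": 0, "tz": 0, "rx": 0, "ry": 0, "rz": 0, "gripper": -1},
  ],
  squeeze=50,
)

```text
clock: 5.9
eef_pos: [493.6, -99.2, 313.2]
tcp_rot: [2.639, 0.002, 1.7]
contact_force: [1.9, -0.4, -3.4]
opening: 0.122
```

```bash
python3 - <<'E'
from h import *
p,d=r.grab_frame('scene');np.savez('s2.npz',p=p,d=d);S=cam('scene')
print(r.sense()['clock'],r.sense()['eef_pos'],r.sense()['contact_force'])
i=p[90:380,130:420,::-1];cv2.imwrite('pics/s2.png',cv2.resize(i,(600,600),interpolation=2))
E
```

```text
5.95 [493.04519477 -99.19325009 311.43109886] [ 7.11375857 -0.54895288 -4.5168448 ]
```

View pics/s2.png

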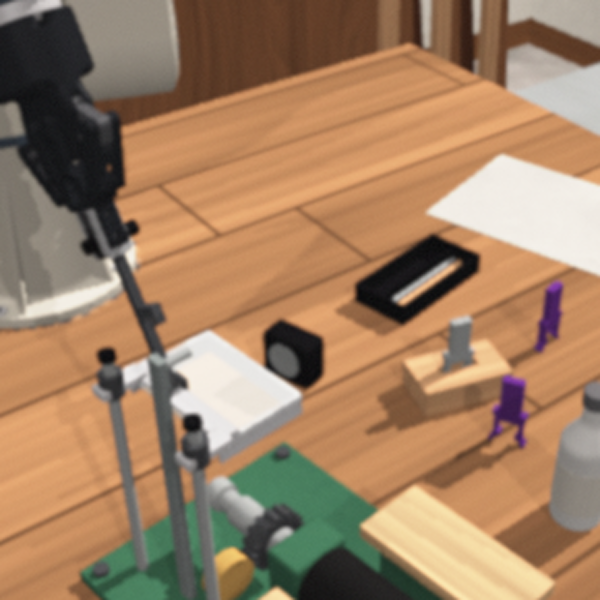

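The guard is up about 116 mm with the bar gripped at its handle; the clip stands at crop px (458,345). Next I swing the bar.

>>> move_arm(
  increments=[
    {"tx": 0, "ty": 0.7, "tz": 0.02, "rx": 3.73, "ry": 0, "rz": 0, "gripper": -1},
    {"tx": 0, "ty": 0.7, "tz": 0.02, "rx": 3.73, "ry": 0, "rz": 0, "gripper": -1},
    {"tx": 0, "ty": 0.7, "tz": 0.02, "rx": 3.73, "ry": 0, "rz": 0, "gripper": -1},
    {"tx": 0, "ty": 0.7, "tz": 0.02, "rx": 3.73, "ry": 0, "rz": 0, "gripper": -1},
    {"tx": 0, "ty": 0.7, "tz": 0.02, "rx": 3.73, "ry": 0, "rz": 0, "gripper": -1},
    {"tx": 0, "ty": 0.7, "tz": 0.02, "rx": 3.73, "ry": 0, "rz": 0, "gripper": -1},
    {"tx": 0, "ty": 0.7, "tz": 0.02, "rx": 3.73, "ry": 0, "rz": 0, "gripper": -1},
    {"tx": 0, "ty": 0.7, "tz": 0.02, "rx": 3.73, "ry": 0, "rz": 0, "gripper": -1},
    {"tx": 0, "ty": 0, "tz": 0, "rx": 0, "ry": 0, "rz": 0, "gripper": -1},
  ],
  squeeze=50,
)

```text
clock: 6.85
eef_pos: [547.1, -92.1, 321.6]
tcp_rot: [-3.116, 0.001, 1.701]
contact_force: [2.2, -3.2, -3.9]
opening: 0.116
```

>>> move_arm(
  increments=[
    {"tx": 0, "ty": 0, "tz": 0.4, "rx": 0, "ry": 0, "rz": 0, "gripper": -1},
    {"tx": 0, "ty": 0, "tz": 0.4, "rx": 0, "ry": 0, "rz": 0, "gripper": -1},
    {"tx": 0, "ty": 0, "tz": 0.4, "rx": 0, "ry": 0, "rz": 0, "gripper": -1},
    {"tx": 0, "ty": 0, "tz": 0.3, "rx": 0, "ry": 0, "rz": 0, "gripper": -1},
    {"tx": 0, "ty": 0, "tz": 0.1, "rx": 0, "ry": 0, "rz": 0, "gripper": -1},
    {"tx": 0, "ty": 0, "tz": 0, "rx": 0, "ry": 0, "rz": 0, "gripper": -1},
  ],
  squeeze=50,
)

```text
clock: 7.45
eef_pos: [545.5, -92.4, 308.9]
tcp_rot: [-3.121, 0.001, 1.7]
contact_force: [-2.5, -2.2, 3.5]
opening: 0.119
```

```bash
python3 - <<'E'
from h import *
p,d=r.grab_frame('scene');np.savez('s3.npz',p=p,d=d)
print(r.sense()['clock'],r.sense()['eef_pos'],r.sense()['contact_force'])
i=p[130:370,140:300,::-1];cv2.imwrite('pics/s3.png',cv2.resize(i,(400,600),interpolation=2))
E
```

```text
7.5 [545.50123292 -92.35599761 308.90813928] [-3.12604248 -3.2168852   3.91350301]
```

View pics/s3.png

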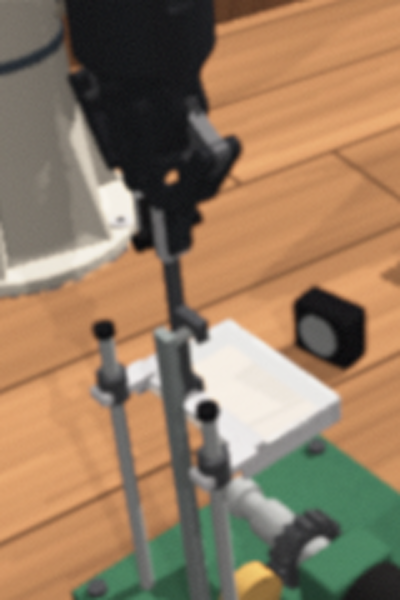

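>>> move_arm(
  increments=[
    {"tx": 0, "ty": 0, "tz": 0, "rx": 0, "ry": 0, "rz": 0, "gripper": -0.4},
    {"tx": 0, "ty": 0, "tz": 0, "rx": 0, "ry": 0, "rz": 0, "gripper": 0},
    {"tx": 0, "ty": 0, "tz": 0, "rx": 0, "ry": 0, "rz": 0, "gripper": 0},
    {"tx": 0, "ty": 0, "tz": 0, "rx": 0, "ry": 0, "rz": 0, "gripper": 0},
    {"tx": 0, "ty": 0, "tz": -2, "rx": 0, "ry": 0, "rz": 0, "gripper": 0},
    {"tx": 0, "ty": 0, "tz": -3, "rx": 0, "ry": 0, "rz": 0, "gripper": 0},
    {"tx": 0, "ty": 0, "tz": -3, "rx": 0, "ry": 0, "rz": 0, "gripper": 0},
    {"tx": 0, "ty": 0, "tz": -2, "rx": 0, "ry": 0, "rz": 0, "gripper": 0},
    {"tx": 0, "ty": 0, "tz": 0, "rx": 0, "ry": 0, "rz": 0, "gripper": 0},
  ],
  squeeze=50,
)

```text
clock: 8.4
eef_pos: [549.2, -91.8, 411.0]
tcp_rot: [-3.125, 0.002, 1.7]
contact_force: [-0.5, 0.4, -0.6]
opening: 0.503
```

```bash
python3 - <<'E'
from h import *
S,T=cam('scene'),cam('top')
p,d=r.grab_frame('scene');np.savez('s4.npz',p=p,d=d)
for c in('scene',):
  for q in('bar_handle','slot','groove','clip_grip','clip_bore','latch_pin','apron'):print(q,[(np.round(x["location"],1).tolist(),round(x["confidence"],2)) for x in r.place_of(q,c)][:3])
print('exp handle px',px(S,[F(45,122*np.sin(b-.5),200+122*np.cos(b-.5)) for b in(.4,.5,.6)]).round(1).tolist(),'groove',px(S,F(0,0,60)),'end',px(S,F(0,-25,60)),'apron100',px(S,F(-22,0,175)))
print(r.sense()['clock'],r.sense()['contact_force'])
# clip approach: grip height 73; above by 120 
cx=np.array([np.cos(np.radians(75)),np.sin(np.radians(75)),0])
a=pose();g=np.array([486.4,265,73.])
t=np.array([486.4,265,190.]);R=Rt(cx,-Z)
plan(t,R,12)
i=p[120:380,130:310,::-1];cv2.imwrite('pics/s4.png',cv2.resize(i,(415,600),interpolation=2))
E
```

```text
bar_handle [([222.3, 206.9], 0.62)]
slot [([262.6, 217.4], 0.58)]
groove [([331.1, 243.9], 0.91)]
clip_grip [([235.4, 398.0], 0.77), ([279.3, 378.4], 0.76), ([251.1, 353.3], 0.5)]
clip_bore [([266.9, 348.7], 0.79), ([297.5, 373.9], 0.74), ([252.0, 395.7], 0.67)]
latch_pin [([259.7, 216.0], 0.89), ([338.6, 412.0], 0.66), ([280.7, 252.4], 0.34)]
apron [([283.5, 249.7], 0.66), ([355.4, 243.7], 0.42)]
exp handle px [[199.9, 217.9], [204.8, 220.9], [209.9, 224.6]] groove [[240.92009498 333.23460768]] end [[232.10529065 326.08255681]] apron100 [[246.56241207 278.31376248]]
8.8 [-0.35265077  0.793175   -0.53888695]
12 rows t [2.97, -0.64, 1.81] r [-0.11, 0.02, 1.87] end [486.6 265.5 190.4] err [0.2 0.5 0.4] minr 506.0 zmin 190.0
```

View pics/s4.png

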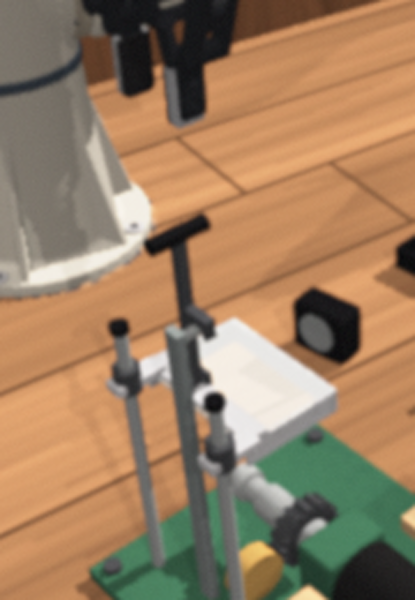

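The bar hangs on the pin and holds the guard up alone. Next is the clip.

>>> move_arm(
  increments=[
    {"tx": 2.97, "ty": -0.64, "tz": 1.81, "rx": -0.11, "ry": 0.02, "rz": 1.87, "gripper": 0},
    {"tx": 2.97, "ty": -0.64, "tz": 1.81, "rx": -0.11, "ry": 0.02, "rz": 1.87, "gripper": 0},
    {"tx": 2.97, "ty": -0.64, "tz": 1.81, "rx": -0.11, "ry": 0.02, "rz": 1.87, "gripper": 0},
    {"tx": 2.97, "ty": -0.64, "tz": 1.81, "rx": -0.11, "ry": 0.02, "rz": 1.87, "gripper": 0},
    {"tx": 2.97, "ty": -0.64, "tz": 1.81, "rx": -0.11, "ry": 0.02, "rz": 1.87, "gripper": 0},
    {"tx": 2.97, "ty": -0.64, "tz": 1.81, "rx": -0.11, "ry": 0.02, "rz": 1.87, "gripper": 0},
    {"tx": 2.97, "ty": -0.64, "tz": 1.81, "rx": -0.11, "ry": 0.02, "rz": 1.87, "gripper": 0},
    {"tx": 2.97, "ty": -0.64, "tz": 1.81, "rx": -0.11, "ry": 0.02, "rz": 1.87, "gripper": 0},
    {"tx": 2.97, "ty": -0.64, "tz": 1.81, "rx": -0.11, "ry": 0.02, "rz": 1.87, "gripper": 0},
    {"tx": 2.97, "ty": -0.64, "tz": 1.81, "rx": -0.11, "ry": 0.02, "rz": 1.87, "gripper": 0},
    {"tx": 2.97, "ty": -0.64, "tz": 1.81, "rx": -0.11, "ry": 0.02, "rz": 1.87, "gripper": 0},
    {"tx": 2.97, "ty": -0.64, "tz": 1.81, "rx": -0.11, "ry": 0.02, "rz": 1.87, "gripper": 0},
  ],
)

```text
clock: 10.0
eef_pos: [486.8, 266.6, 190.1]
tcp_rot: [3.14, 0.001, 1.307]
contact_force: [1.4, -0.9, 0.1]
opening: 0.5
```

>>> move_arm(
  increments=[
    {"tx": 0, "ty": 0, "tz": 0, "rx": 0, "ry": 0, "rz": 0, "gripper": 0},
    {"tx": 0, "ty": 0, "tz": 0, "rx": 0, "ry": 0, "rz": 0, "gripper": 0},
  ],
)

```text
clock: 10.2
eef_pos: [486.7, 265.5, 190.5]
tcp_rot: [3.141, 0.002, 1.31]
contact_force: [-0.0, -0.4, 0.8]
opening: 0.5
```

```bash
python3 look.py w3 clip_grip clip_bore rack;python3 - <<'E'
from h import *
f=np.load('w3.npz');C=cam('wrist',dict(eef_pos=f['pos'],tcp_rot=f['rot']));S=cam('scene')
print('pred grip,bore,top',px(C,[[486.4,265,73],[486.4,265,28],[486.4,265,89.5]]).round(1).tolist())
v,u,X=cloud(C,f['d'])
near=np.linalg.norm(X[:,:2]-[486.4,265],axis=1)<40
for lo,hi in((20,36),(45,84),(84,95)):
    P=X[near&(X[:,2]>lo)&(X[:,2]<hi)] if lo>40 else X[(np.linalg.norm(X[:,:2]-[486.4,265],axis=1)<70)&(X[:,2]>lo)&(X[:,2]<hi)]
    q=cv2.minAreaRect(P[:,:2].astype(np.float32));print(lo,hi,len(P),np.median(P,0).round(1),P[:,2].max().round(1),q)
E
```

```text
10.2 [486.7 265.5 190.5] [3.141e+00 2.000e-03 1.310e+00] [ 0.5   0.29  1.83 -0.    1.03  0.76]
clip_grip [([235.9, 322.3], 0.66), ([47.8, 277.5], 0.66), ([218.7, 441.8], 0.63)]
clip_bore [([63.5, 284.7], 0.92), ([209.1, 424.0], 0.89), ([219.8, 323.2], 0.56)]
rack [([211.1, 319.2], 0.69)]
pred grip,bore,top [[321.4, 233.0], [321.3, 219.0], [321.4, 239.3]]
20 36 6483 [488.5 270.6  29.4] 31.9 ((486.343505859375, 264.3812561035156), (100.37271881103516, 60.180419921875), 74.7182846069336)
45 84 232 [489.5 275.3  54.9] 83.8 ((489.6809997558594, 277.3380432128906), (7.274570465087891, 9.928807258605957), 78.38824462890625)
84 95 402 [486.6 265.   88.8] 90.8 ((486.3885803222656, 264.65399169921875), (21.615617752075195, 9.740556716918945), 75.1836929321289)
```

View pics/w3.png

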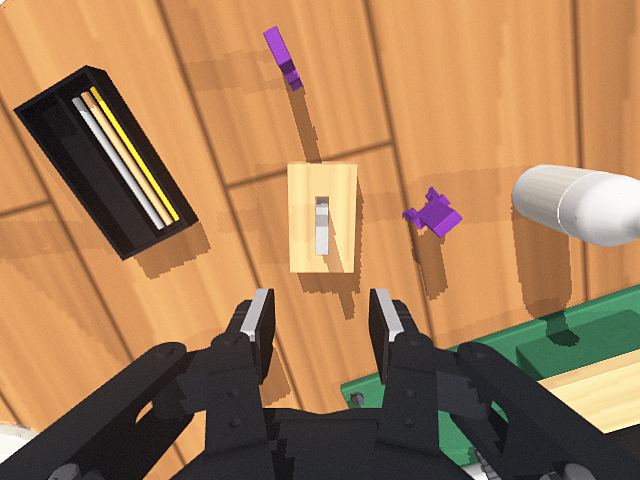

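The bare steel clip is at px (322,225) in the rack, and the tool is aligned with it. Now the grasp.

>>> move_arm(
  increments=[
    {"tx": -0.08, "ty": 0, "tz": 4, "rx": 0, "ry": 0, "rz": 0, "gripper": 0},
    {"tx": 0, "ty": 0, "tz": 4, "rx": 0, "ry": 0, "rz": 0, "gripper": 0},
    {"tx": 0, "ty": 0, "tz": 3.5, "rx": 0, "ry": 0, "rz": 0, "gripper": 0},
    {"tx": 0, "ty": 0, "tz": 2.05, "rx": 0, "ry": 0, "rz": 0, "gripper": 0},
    {"tx": 0, "ty": 0, "tz": 0, "rx": 0, "ry": 0, "rz": 0, "gripper": 0},
    {"tx": 0, "ty": 0, "tz": 0, "rx": 0, "ry": 0, "rz": 0, "gripper": -1},
    {"tx": 0, "ty": 0, "tz": 0, "rx": 0, "ry": 0, "rz": 0, "gripper": -1},
    {"tx": 0, "ty": 0, "tz": 0, "rx": 0, "ry": 0, "rz": 0, "gripper": -1},
    {"tx": 0, "ty": 0, "tz": 0, "rx": 0, "ry": 0, "rz": 0, "gripper": -1},
    {"tx": 0, "ty": 0, "tz": 0, "rx": 0, "ry": 0, "rz": 0, "gripper": -1},
  ],
  squeeze=80,
)

```text
clock: 11.4
eef_pos: [488.1, 265.0, 57.4]
tcp_rot: [3.138, -0.001, 1.308]
contact_force: [-1.5, -1.0, 7.9]
opening: 0.108
```

```bash
python3 - <<'E'
from h import *
s=r.sense();p,R=pose(s);print(p,s['opening'],s['contact_force'],'tab off in tool',R.T@(np.array([486.45,264.75,28])-p))
a=np.radians(42);zt=np.sin(a)*FX-np.cos(a)*Z
b=(p+65*Z,R)
plan(F(0,0,60)-zt*(28+80),Rt(-FX,zt),10,start=b)
E
```

```text
[488.13445416 265.03747345  57.35239916] 0.1080908406107376 [-1.53213788 -1.01068678  7.88701344] tab off in tool [-0.75320669 -1.66431615 29.34529085]
10 rows t [-2.34, 0.63, 0.62] r [-0.8, -4.15, -2.16] end [529.5  25.9 140.6] err [ 0.4 -0.2  0.4] minr 516.0 zmin 108.0
```

>>> move_arm(
  increments=[
    {"tx": 0, "ty": 0, "tz": 0, "rx": 0, "ry": 0, "rz": 0, "gripper": -1},
    {"tx": 0, "ty": 0, "tz": -1, "rx": 0, "ry": 0, "rz": 0, "gripper": -1},
    {"tx": 0, "ty": 0, "tz": -1.5, "rx": 0, "ry": 0, "rz": 0, "gripper": -1},
    {"tx": 0, "ty": 0, "tz": -2, "rx": 0, "ry": 0, "rz": 0, "gripper": -1},
    {"tx": 0, "ty": 0, "tz": -2, "rx": 0, "ry": 0, "rz": 0, "gripper": -1},
  ],
  squeeze=80,
)

```text
clock: 11.9
eef_pos: [487.3, 264.6, 122.3]
tcp_rot: [3.139, -0.0, 1.309]
contact_force: [0.8, 0.2, -0.1]
opening: 0.109
```

>>> move_arm(
  increments=[
    {"tx": -2.34, "ty": 0.63, "tz": 0.62, "rx": -0.8, "ry": -4.15, "rz": -2.16, "gripper": -1},
    {"tx": -2.34, "ty": 0.63, "tz": 0.62, "rx": -0.8, "ry": -4.15, "rz": -2.16, "gripper": -1},
    {"tx": -2.34, "ty": 0.63, "tz": 0.62, "rx": -0.8, "ry": -4.15, "rz": -2.16, "gripper": -1},
    {"tx": -2.34, "ty": 0.63, "tz": 0.62, "rx": -0.8, "ry": -4.15, "rz": -2.16, "gripper": -1},
    {"tx": -2.34, "ty": 0.63, "tz": 0.62, "rx": -0.8, "ry": -4.15, "rz": -2.16, "gripper": -1},
    {"tx": -2.34, "ty": 0.63, "tz": 0.62, "rx": -0.8, "ry": -4.15, "rz": -2.16, "gripper": -1},
    {"tx": -2.34, "ty": 0.63, "tz": 0.62, "rx": -0.8, "ry": -4.15, "rz": -2.16, "gripper": -1},
    {"tx": -2.34, "ty": 0.63, "tz": 0.62, "rx": -0.8, "ry": -4.15, "rz": -2.16, "gripper": -1},
    {"tx": -2.34, "ty": 0.63, "tz": 0.62, "rx": -0.8, "ry": -4.15, "rz": -2.16, "gripper": -1},
    {"tx": 0, "ty": 0, "tz": 0, "rx": 0, "ry": 0, "rz": 0, "gripper": -1},
    {"tx": 0, "ty": 0, "tz": 0, "rx": 0, "ry": 0, "rz": 0, "gripper": -1},
  ],
  squeeze=80,
)

```text
clock: 13.0
eef_pos: [520.4, 47.8, 129.8]
tcp_rot: [3.127, 0.659, 1.653]
contact_force: [0.2, -0.2, -0.2]
opening: 0.1
```

```bash
python3 look.py w4 groove clip_bore clip_grip;python3 - <<'E'
from h import *
f=np.load('w4.npz');C=cam('wrist',dict(eef_pos=f['pos'],tcp_rot=f['rot']))
P=lambda x,y,z:px(C,F(x,y,z))[0].round(1).tolist()
print('pred groove',P(0,0,60),'end',P(0,-25,60),'gear',P(0,45,60))
p,R=f['pos'],Ro.from_euler('xyz',f['rot']).as_matrix();print('bore pred',px(C,p+R@[0,0,28]),'gripz',R[:,2]@FX,R[:,1]@FY)
E
```

```text
13.0 [520.4  47.8 129.8] [3.127 0.659 1.653] [ 0.47  0.48  1.9  -0.68  1.14  0.8 ]
groove [([272.9, 332.0], 0.56)]
clip_bore [([280.6, 320.1], 0.7)]
clip_grip [([325.5, 320.8], 0.71), ([210.2, 332.3], 0.21)]
pred groove [332.9, 273.1] end [301.5, 274.0] gear [389.7, 271.4]
bore pred [[322.08502664 280.02385965]] gripz 0.6124517631408909 0.9991799498080367
```

View pics/w4.png

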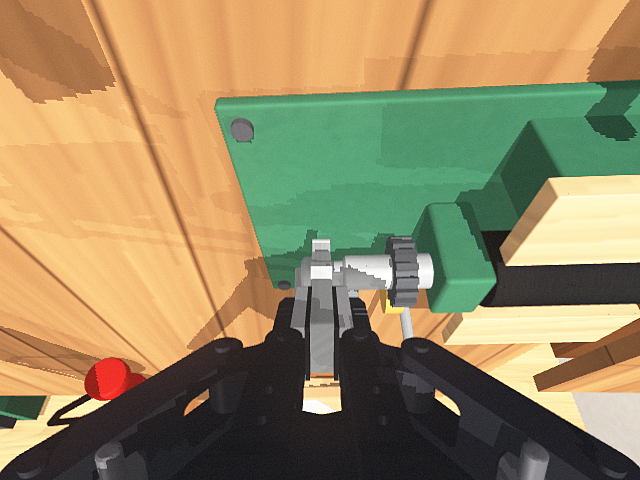

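```bash
cat > shaft.py <<'E'
import sys
from h import *
from scipy.optimize import least_squares
f=np.load(sys.argv[1]+'.npz');C=cam('wrist',dict(eef_pos=f['pos'],tcp_rot=f['rot']))
v,u,X=cloud(C,f['d']);q=X-G0;x,y,z=q@FX,q@FY,q[:,2]
m=(y>14)&(y<40)&(abs(x)<20)&(z>40)&(z<80)
for i in range(3):
    s=least_squares(lambda c:np.hypot(x[m]-c[0]-c[2]*(y[m]-27),z[m]-c[1])-14,[0,60,0],loss='soft_l1');c=s.x
    m=m&(abs(np.hypot(x-c[0]-c[2]*(y-27),z-c[1])-14)<3)
print('shaft x,z at y27, slope',c.round(2),m.sum(),np.std(s.fun).round(2))
# radius profile along y
R=np.hypot(x-c[0]-c[2]*(y-27),z-c[1])
for yy in range(-32,50,2):
    k=(abs(y-yy)<1)&(R<32)&(z>35)&(z<100)
    if k.sum():print(yy,k.sum(),np.round(np.percentile(R[k],[20,50,80]),1))
E
python3 shaft.py w4
python3 -c "
import cv2;p=cv2.imread('pics/w4.png')[210:330,240:440];cv2.imwrite('pics/w4c.png',cv2.resize(p,(800,480),interpolation=2))"
```

```text
shaft x,z at y27, slope [ 0.48 59.31 -0.  ] 1217 0.58
-24 59 [12.1 13.2 13.6]
-22 84 [13.5 14.  14.4]
-20 70 [13.4 13.9 14.3]
-18 79 [13.7 14.1 14.6]
-16 4 [14.1 14.4 14.5]
-2 1 [10.4 10.4 10.4]
0 68 [ 9.6 10.2 10.7]
2 63 [ 9.7 10.2 10.5]
4 64 [ 9.6 10.1 10.7]
6 67 [ 9.7 10.1 10.6]
8 72 [10.4 11.3 12.5]
10 85 [13.2 13.7 14.3]
12 93 [13.4 13.9 14.4]
14 82 [13.4 13.9 14.6]
16 98 [13.4 14.  14.3]
18 96 [13.5 13.9 14.4]
20 88 [13.6 14.  14.4]
22 100 [13.5 13.9 14.4]
24 96 [13.4 14.1 14.4]
26 88 [13.6 14.1 14.6]
28 98 [13.5 14.1 14.5]
30 90 [13.7 14.  14.6]
32 94 [13.5 13.9 14.3]
34 98 [13.5 14.1 14.5]
36 95 [13.6 14.1 14.5]
38 93 [13.6 14.1 14.5]
40 97 [13.6 14.  14.5]
42 95 [13.5 14.1 14.5]
44 133 [13.7 14.3 19.8]
46 496 [19.3 24.  27.8]
48 203 [24.7 27.7 28.5]
```

View pics/w4c.png

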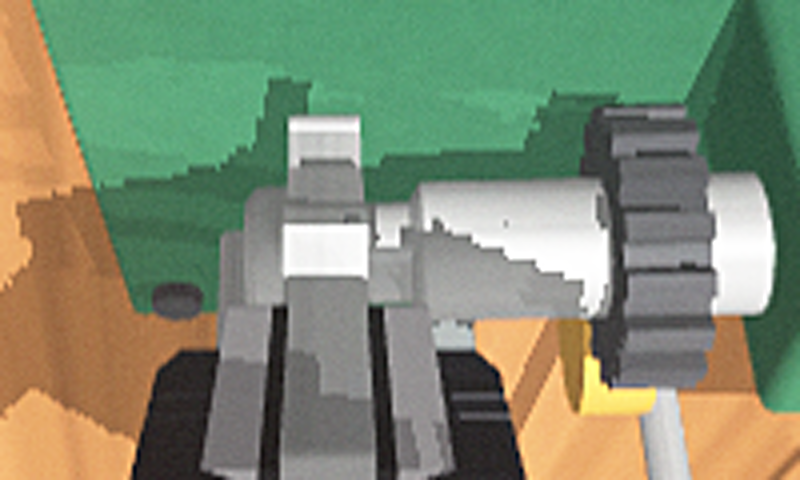

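```bash
python3 - <<'E'
from h import *
f=np.load('w4.npz');p,R=f['pos'],Ro.from_euler('xyz',f['rot']).as_matrix();C=cam('wrist',dict(eef_pos=p,tcp_rot=f['rot']))
v,u,X=cloud(C,f['d']);t=(X-p)@R
q=X-G0
m=(abs(t[:,1])<12)&(t[:,2]>-45)&(t[:,2]<52)&(abs(t[:,0])<26)
for a in range(-44,54,4):
    k=m&(abs(t[:,2]-a)<2)&(abs(t[:,1])<4)
    if k.sum():print(a,k.sum(),'x',np.round(np.percentile(t[k,0],[5,50,95]),1),'y',np.round(np.percentile(t[m&(abs(t[:,2]-a)<2)][:,1],[2,50,98]),1))
np.set_printoptions(suppress=True)
g=G0+.5*FX+.3*FY+59.6*Z
print('groove in tool',(R.T@(g-p)).round(1),g)
a=np.radians(42);zt=np.sin(a)*FX-np.cos(a)*Z
for D in(32,0,-1.5):
    plan(g-zt*(28+D),Rt(-FX,zt),8)
E
```

```text
-32 1100 x [-10.5  -0.1   9.1] y [-9.4 -0.3  8.9]
-28 123 x [ 9.   9.6 10. ] y [-10.8  -0.1  11.5]
-24 112 x [ 9.1  9.5 10.1] y [-11.1  -0.1  11.2]
-20 95 x [ 9.1  9.5 10. ] y [-10.9   0.3  11.5]
-16 95 x [9.1 9.5 9.9] y [-10.7  -0.3  10.7]
-12 84 x [ 9.1  9.5 10.1] y [-10.9   0.3  11.3]
-8 87 x [ 9.1  9.8 10.4] y [-10.7  -0.1  11.5]
-4 82 x [ 9.4  9.9 10.3] y [-10.7  -0.1  10.1]
0 60 x [ 9.6  9.9 10.3] y [-4.8 -0.5  4. ]
4 62 x [ 9.5  9.8 10.3] y [-5.1 -0.1  4.1]
8 260 x [ 9.7 12.5 15.9] y [-5.2 -0.5  4.2]
12 53 x [15.4 15.9 16.3] y [-5.3 -0.5  4.2]
16 12 x [15.6 16.  16.1] y [-3.5  1.2  4.2]
20 16 x [13.3 13.7 14.1] y [-5.3 -2.6  3.6]
24 42 x [13.3 13.8 14. ] y [-5.2 -0.6  4. ]
28 37 x [13.3 13.6 14. ] y [-5.3 -0.6  4.1]
32 38 x [13.4 13.8 14. ] y [-4.9 -0.3  4.2]
36 30 x [13.5 13.6 14. ] y [-5.5 -1.1  3.9]
40 83 x [13.2 14.4 15.7] y [-5.6 -0.6  3.8]
44 92 x [15.  16.6 17.8] y [-5.7 -0.6  3.9]
48 12 x [17.4 17.7 17.9] y [-5.6 -0.9  3.6]
groove in tool [-32.    9.  113.8] [538.86237772 -45.95681767  59.6       ]
8 rows t [-0.32, 0.09, 0.69] r [-0.11, -0.52, -0.26] end [533.7  -6.1 103.7] err [ 0.1  0.  -0.5] minr 524.0 zmin 104.0
8 rows t [-0.34, 0.09, 1.08] r [-0.11, -0.52, -0.26] end [536.2 -27.1  80.7] err [-0.2  0.2  0.3] minr 524.0 zmin 81.0
8 rows t [-0.34, 0.09, 1.1] r [-0.11, -0.52, -0.26] end [536.3 -28.1  79.4] err [-0.2  0.2  0.2] minr 524.0 zmin 79.0
```

```bash
cat > ins.py <<'E'
import sys
from h import *
g=G0+.5*FX+.3*FY+59.6*Z
a=np.radians(42);zt=np.sin(a)*FX-np.cos(a)*Z;R1=Rt(-FX,zt);b=np.array([-1.2,-.6,29.7])
s=r.sense();p,R=pose(s);print(s['clock'],'bore->groove in tool',(R.T@(g-p)-b).round(1),'yaxis err',np.arccos(min(1,abs(R[:,1]@FY))).round(3),s['contact_force'].round(1),s['opening'])
plan(g-R1@(b+[0,0,float(sys.argv[1])]),R1,int(sys.argv[2]))
E
python3 ins.py 30 6
```

```text
13.2 bore->groove in tool [-30.7   9.5  84. ] yaxis err 0.039 [-0.9  1.  -0.8] 0.10427471236413523
6 rows t [-0.41, 0.13, 0.92] r [-0.15, -0.69, -0.35] end [534.2  -5.3 102.9] err [ 0.1  0.1 -0.2] minr 524.0 zmin 103.0
```

>>> move_arm(
  increments=[
    {"tx": -0.41, "ty": 0.13, "tz": 0.92, "rx": -0.15, "ry": -0.69, "rz": -0.35, "gripper": -1},
    {"tx": -0.41, "ty": 0.13, "tz": 0.92, "rx": -0.15, "ry": -0.69, "rz": -0.35, "gripper": -1},
    {"tx": -0.41, "ty": 0.13, "tz": 0.92, "rx": -0.15, "ry": -0.69, "rz": -0.35, "gripper": -1},
    {"tx": -0.41, "ty": 0.13, "tz": 0.92, "rx": -0.15, "ry": -0.69, "rz": -0.35, "gripper": -1},
    {"tx": -0.41, "ty": 0.13, "tz": 0.92, "rx": -0.15, "ry": -0.69, "rz": -0.35, "gripper": -1},
    {"tx": -0.41, "ty": 0.13, "tz": 0.92, "rx": -0.15, "ry": -0.69, "rz": -0.35, "gripper": -1},
    {"tx": 0, "ty": 0, "tz": 0, "rx": 0, "ry": 0, "rz": 0, "gripper": -1},
    {"tx": 0, "ty": 0, "tz": 0, "rx": 0, "ry": 0, "rz": 0, "gripper": -1},
  ],
  squeeze=100,
)

```text
clock: 14.0
eef_pos: [534.0, -6.1, 102.6]
tcp_rot: [-3.14, 0.734, 1.703]
contact_force: [-0.6, 0.1, -0.6]
opening: 0.101
```

```bash
python3 ins.py 15 4; python3 look.py w5 groove clip_bore; python3 shaft.py w5; python3 - <<'E'
from h import *
f=np.load('w5.npz');p,R=f['pos'],Ro.from_euler('xyz',f['rot']).as_matrix();C=cam('wrist',dict(eef_pos=p,tcp_rot=f['rot']))
v,u,X=cloud(C,f['d']);t=(X-p)@R
for lo,hi in((0,6),(12,16),(24,36),(44,47)):
    k=(t[:,2]>lo)&(t[:,2]<hi)&(abs(t[:,1])<9)&(t[:,0]>8)&(t[:,0]<20);print(lo,k.sum(),np.percentile(t[k],[3,50,97],axis=0)[:,:2].round(1).tolist())
E
```

```text
14.0 bore->groove in tool [ 0.2  0.3 29.1] yaxis err 0.001 [-0.6  0.1 -0.6] 0.10099836475177255
4 rows t [0.0, 0.01, 0.35] r [-0.01, 0.02, 0.02] end [535.6 -15.3  92.2] err [0.2 0.  0.2] minr 535.0 zmin 92.0
14.0 [534.   -6.1 102.6] [-3.14   0.734  1.703] [ 0.41  0.54  1.94 -0.82  1.08  0.83]
groove [([262.8, 322.3], 0.9)]
clip_bore [([280.7, 319.8], 0.56)]
shaft x,z at y27, slope [ 0.56 59.21  0.  ] 1986 0.57
-24 106 [12.2 12.9 13.6]
-22 144 [13.6 14.  14.5]
-20 149 [13.6 14.  14.4]
-18 146 [13.5 13.9 14.5]
-16 162 [13.6 14.1 14.4]
-14 137 [13.7 14.1 14.5]
-12 156 [13.6 14.  14.4]
-10 147 [13.5 14.  14.5]
-8 154 [10.9 12.  13. ]
-6 55 [ 9.9 10.2 10.9]
-4 58 [23.  24.1 27.7]
-2 66 [23.  23.9 27.1]
0 49 [22.9 23.8 27.3]
2 67 [23.  23.7 27.1]
4 54 [22.9 24.1 28.6]
6 55 [10.  10.2 10.6]
8 143 [10.3 11.4 12.4]
10 143 [13.2 13.9 14.3]
12 162 [13.5 14.  14.6]
14 141 [13.5 14.  14.5]
16 157 [13.6 14.  14.6]
18 145 [13.5 13.9 14.4]
20 153 [13.5 14.  14.4]
22 145 [13.6 14.  14.5]
24 148 [13.4 13.9 14.4]
26 155 [13.5 13.9 14.4]
28 144 [13.7 14.  14.5]
30 164 [13.6 14.  14.5]
32 153 [13.5 14.  14.5]
34 159 [13.6 14.  14.4]
36 150 [13.6 14.  14.5]
38 162 [13.6 14.1 14.6]
40 156 [13.6 14.1 14.6]
42 156 [13.6 14.1 14.5]
44 229 [13.8 14.4 19.8]
46 980 [19.1 23.9 27.5]
48 329 [24.8 27.8 28.5]
0 118 [[9.5, -5.0], [9.9, -0.5], [10.4, 4.0]]
12 49 [[15.5, -5.3], [15.9, -0.5], [16.4, 4.1]]
24 145 [[13.4, -5.3], [13.8, -0.6], [14.1, 4.1]]
44 74 [[16.0, -5.6], [17.4, -0.6], [18.2, 3.8]]
```

>>> move_arm(
  increments=[
    {"tx": 0, "ty": 0.02, "tz": 0.35, "rx": 0, "ry": 0, "rz": 0, "gripper": -1},
    {"tx": 0, "ty": 0, "tz": 0.35, "rx": 0, "ry": 0, "rz": 0, "gripper": -1},
    {"tx": 0, "ty": 0, "tz": 0.35, "rx": 0, "ry": 0, "rz": 0, "gripper": -1},
    {"tx": 0, "ty": 0, "tz": 0.35, "rx": 0, "ry": 0, "rz": 0, "gripper": -1},
    {"tx": 0, "ty": 0, "tz": 0.25, "rx": 0, "ry": 0, "rz": 0, "gripper": -1},
    {"tx": 0, "ty": 0, "tz": 0.25, "rx": 0, "ry": 0, "rz": 0, "gripper": -1},
    {"tx": 0, "ty": 0, "tz": 0, "rx": 0, "ry": 0, "rz": 0, "gripper": -1},
  ],
  squeeze=110,
)

```text
clock: 14.85
eef_pos: [537.7, -17.6, 89.1]
tcp_rot: [3.139, 0.733, 1.702]
contact_force: [2.9, 3.5, 2.1]
opening: 0.1
```

```bash
python3 ins.py 0 5
```

```text
14.85 bore->groove in tool [-0.  -2.  11.1] yaxis err 0.003 [2.9 3.5 2.1] 0.09973774383344185
5 rows t [-0.0, -0.04, 0.22] r [0.04, 0.0, 0.01] end [536.7 -25.2  81. ] err [-0.1  0.1  0.1] minr 537.0 zmin 81.0
```

>>> move_arm(
  increments=[
    {"tx": 0, "ty": 0, "tz": 0.25, "rx": 0, "ry": 0, "rz": 0, "gripper": -1},
    {"tx": 0, "ty": 0, "tz": 0.25, "rx": 0, "ry": 0, "rz": 0, "gripper": -1},
    {"tx": 0, "ty": 0, "tz": 0.25, "rx": 0, "ry": 0, "rz": 0, "gripper": -1},
    {"tx": 0, "ty": 0, "tz": 0.2, "rx": 0, "ry": 0, "rz": 0, "gripper": -1},
    {"tx": 0, "ty": 0, "tz": 0.15, "rx": 0, "ry": 0, "rz": 0, "gripper": -1},
    {"tx": 0, "ty": 0, "tz": 0, "rx": 0, "ry": 0, "rz": 0, "gripper": -1},
    {"tx": 0, "ty": 0, "tz": 0, "rx": 0, "ry": 0, "rz": 0, "gripper": -1},
  ],
  squeeze=110,
)

```text
clock: 15.55
eef_pos: [537.0, -25.2, 80.9]
tcp_rot: [-3.141, 0.734, 1.702]
contact_force: [-4.4, 10.8, 9.9]
opening: 0.098
```

```bash
python3 ins.py 0 5; python3 look.py w6 groove clip_bore
```

```text
15.55 bore->groove in tool [ 0.  -0.2  0.1] yaxis err 0.0 [-4.4 10.8  9.9] 0.09810717645330251
5 rows t [-0.0, -0.0, 0.0] r [0.0, 0.01, 0.01] end [537.  -25.2  80.9] err [0.2 0.1 0.1] minr 538.0 zmin 81.0
15.55 [537.  -25.2  80.9] [-3.141  0.734  1.702] [ 0.38  0.57  1.95 -0.86  1.04  0.86]
groove [([283.2, 319.4], 0.69)]
clip_bore [([283.3, 320.4], 0.79)]
```

```bash
python3 -c "
import cv2;p=cv2.imread('pics/w6.png')[200:340,220:440];cv2.imwrite('pics/w6c.png',cv2.resize(p,(800,510),interpolation=2))"
```

```text
(no output)
```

View pics/w6c.png

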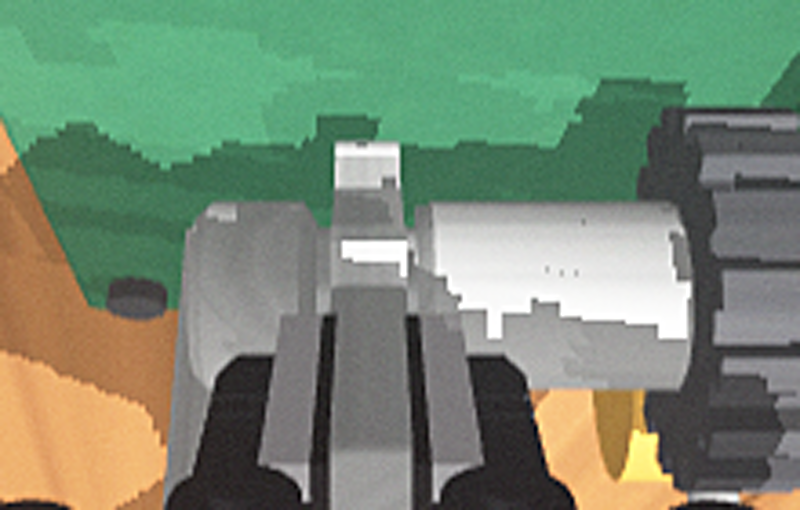

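```bash
python3 - <<'E'
from h import *
for n in('w5','w6'):
    f=np.load(n+'.npz');p,R=f['pos'],Ro.from_euler('xyz',f['rot']).as_matrix();C=cam('wrist',dict(eef_pos=p,tcp_rot=f['rot']))
    v,u,X=cloud(C,f['d']);t=(X-p)@R
    k=(abs(t[:,1]+.5)<3.5)
    a=k&(abs(t[:,0])<7)&(t[:,2]>-40)&(t[:,2]<-20);b=k&(t[:,0]>11)&(t[:,0]<15)&(t[:,2]>0)&(t[:,2]<15);c=k&(t[:,0]>16.8)&(t[:,0]<19)&(t[:,2]>35)&(t[:,2]<55)
    print(n,'tabtop',np.median(t[a,2]),'shoulder',np.median(t[b,2]),'feet max',np.percentile(t[c,2],[50,95,100]) if c.any() else None)
print(r.sense()['contact_force'])
E
```

```text
w5 tabtop -31.409924967752907 shoulder 8.679692689388016 feet max [44.93729852 46.36407353 47.10129279]
w6 tabtop -31.46620455991071 shoulder 8.628261944483416 feet max [44.91291779 46.65467837 46.87829669]
[-2.81306434 10.23518374  8.70764123]
```

>>> move_arm(
  increments=[
    {"tx": 0, "ty": 0, "tz": 0, "rx": 0, "ry": 0, "rz": 0, "gripper": -0.5},
    {"tx": 0, "ty": 0, "tz": 0, "rx": 0, "ry": 0, "rz": 0, "gripper": -0.5},
    {"tx": 0, "ty": 0, "tz": 0, "rx": 0, "ry": 0, "rz": 0, "gripper": -0.5},
    {"tx": 0, "ty": 0, "tz": -1, "rx": 0, "ry": 0, "rz": 0, "gripper": -0.5},
    {"tx": 0, "ty": 0, "tz": -2, "rx": 0, "ry": 0, "rz": 0, "gripper": -0.5},
    {"tx": 0, "ty": 0, "tz": -3, "rx": 0, "ry": 0, "rz": 0, "gripper": -0.5},
    {"tx": 0, "ty": 0, "tz": -3, "rx": 0, "ry": 0, "rz": 0, "gripper": -0.5},
    {"tx": 0, "ty": 0, "tz": -2, "rx": 0, "ry": 0, "rz": 0, "gripper": -0.5},
    {"tx": 0, "ty": 0, "tz": 0, "rx": 0, "ry": 0, "rz": 0, "gripper": -0.5},
    {"tx": 0, "ty": 0, "tz": 0, "rx": 0, "ry": 0, "rz": 0, "gripper": -0.5},
  ],
)

```text
clock: 16.7
eef_pos: [527.3, 47.4, 162.2]
tcp_rot: [-3.141, 0.734, 1.703]
contact_force: [0.1, -0.3, 1.1]
opening: 0.251
```

```bash
python3 look.py w7 groove clip_bore clip_grip; python3 - <<'E'
from h import *
f=np.load('w7.npz');p,R=f['pos'],Ro.from_euler('xyz',f['rot']).as_matrix();C=cam('wrist',dict(eef_pos=p,tcp_rot=f['rot']))
g=G0+.5*FX+.3*FY+59.5*Z
a=np.radians(42);zt=np.sin(a)*FX-np.cos(a)*Z;R1=Rt(-FX,zt)
v,u,X=cloud(C,f['d']);t=(X-g)@R1   # clip frame: bore at 0, tab top at z=-61.5
k=(abs(t[:,1])<4)
for nm,m in(('tabtop',k&(abs(t[:,0])<8)&(t[:,2]<-50)&(t[:,2]>-75)),('tab side',k&(t[:,0]>5)&(t[:,0]<16)&(t[:,2]>-58)&(t[:,2]<-28)),('tab y',(abs(t[:,1])<10)&(t[:,0]>5)&(t[:,0]<14)&(t[:,2]>-58)&(t[:,2]<-28)),('feet',k&(t[:,0]>15.5)&(t[:,0]<21)&(t[:,2]>5)&(t[:,2]<30))):
    print(nm,m.sum(),np.percentile(t[m],[5,50,95],axis=0).round(1).tolist() if m.any() else '')
print('pred groove px',px(C,g),r.sense()['contact_force'])
p,d=r.grab_frame('scene');cv2.imwrite('pics/s7.png',cv2.resize(p[130:370,140:320,::-1],(450,600),interpolation=2))
print([(q,[(np.round(x["location"],1).tolist(),round(x["confidence"],2)) for x in r.place_of(q,'scene')][:1]) for q in('bar_handle','glue','tape','pencil_tray')])
E
```

```text
16.7 [527.3  47.4 162.2] [-3.141  0.734  1.703] [ 0.5   0.46  1.88 -0.73  1.22  0.78]
groove [([227.8, 320.6], 0.97)]
clip_bore [([224.6, 321.1], 0.87)]
clip_grip [([243.0, 323.3], 0.71)]
tabtop 251 [[-7.2, -3.4, -62.5], [0.3, 0.0, -61.4], [7.3, 3.4, -60.4]]
tab side 122 [[11.2, -3.5, -56.4], [11.5, -0.0, -44.3], [11.8, 3.5, -30.2]]
tab y 151 [[11.1, -3.6, -56.5], [11.5, 0.7, -44.7], [11.8, 5.1, -30.1]]
feet 55 [[16.0, -3.6, 9.4], [17.5, -0.1, 13.2], [19.3, 3.3, 15.8]]
pred groove px [[321.12006156 227.21188877]] [ 0.46450805 -0.56844519 -0.10015133]
[('bar_handle', [([221.9, 205.2], 0.83)]), ('glue', [([338.4, 410.9], 0.59)]), ('tape', [([266.2, 270.8], 0.59)]), ('pencil_tray', [([229.6, 328.0], 0.71)])]
```

```bash
python3 -c "
from rig import r
print(r.sense()['clock'],r.sense()['contact_force']);print(r.sign_off())"
```

```text
17.15 [ 0.19214278 -0.06276293  0.09787248]
the job is handed in; nothing more can be done
None
```

I hooked the guard up on the latch pin, pushed the bare steel clip onto the shaft groove at a 42° tilt, and let go. The hand is backed off about 100 mm. I handed the job in at 17 s of the 58 s.

**What the last checks showed**
- **Clip:** wrist depth put the bore within about 0.5 mm of the groove centre. The bore lies along the shaft, going by the tool's alignment when it let go.
- **Guard:** the bar handle was still where the hooked position puts it in the scene camera, with the bar angle about 0.5 rad.
- **Bystanders:** the glue bottle, tape measure and pencil tray are within 3 pixels of where they started.
- **Contact:** the residual force on the tool was under 1 N.

**What failed or disagreed**
- The first two move calls were refused as invalid; every call with the gripper value filled in went through.
- Early network estimates of the handle height (about 215 mm) and the pin's sideways position (about 4 mm off) disagreed with the geometry. The wrist depth check confirmed the geometry for the handle.
- I did not watch the snap itself happen. I judged it from the clip's final position and a steady force of about 15 N at the end of the push.
- The last scene picture was over the viewing limit, so the final guard check rests on numbers only.

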